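# Sort turned tool handles by length into their racks

### The job

Sort the turned tool handles by length: every short, medium and long handle, including the three loose on the bench and the medium one put by mistake in the short rack, must end up lying in a notch of the rack of its own length, centred so that neither end sticks out past the rack's base, with its brass ferrule pointing away from the robot like those already there. Lay them in gently rather than dropping them, and do not disturb the square blank, tools, tin, sanding block and bottles about them.

Things in the scene. Friction and masses are not known exactly. Their poses are not given: they have to be found in the camera images.
- S0: short tool handle, 85 long: brown barrel, diameter 28, brass ferrule, diameter 22, its last 12 mm at the +x end. Alike but for length. Origin on its axis at mid-length, 14 above the bench when lying there; x along the axis to the ferrule, y and z roll with it. About 38 g (x 0.7 to 1.4), rolls if nudged. Starts in the short rack.
- S1: short tool handle, 85 long: brown barrel, diameter 28, brass ferrule, diameter 22, its last 12 mm at the +x end. Alike but for length. Origin on its axis at mid-length, 14 above the bench when lying there; x along the axis to the ferrule, y and z roll with it. About 38 g (x 0.7 to 1.4), rolls if nudged. Starts loose on the bench.
- S2: short tool handle, 85 long: brown barrel, diameter 28, brass ferrule, diameter 22, its last 12 mm at the +x end. Alike but for length. Origin on its axis at mid-length, 14 above the bench when lying there; x along the axis to the ferrule, y and z roll with it. About 38 g (x 0.7 to 1.4), rolls if nudged. Starts loose on the bench.
- M0: medium tool handle, 110 long: brown barrel, diameter 28, brass ferrule, diameter 22, its last 12 mm at the +x end. Alike but for length. Origin on its axis at mid-length, 14 above the bench when lying there; x along the axis to the ferrule, y and z roll with it. About 50 g (x 0.7 to 1.4), rolls if nudged. Starts in the medium rack.
- M2: medium tool handle, 110 long: brown barrel, diameter 28, brass ferrule, diameter 22, its last 12 mm at the +x end. Alike but for length. Origin on its axis at mid-length, 14 above the bench when lying there; x along the axis to the ferrule, y and z roll with it. About 50 g (x 0.7 to 1.4), rolls if nudged. Starts misplaced in a notch of the short rack.
- L0: long tool handle, 135 long: brown barrel, diameter 28, brass ferrule, diameter 22, its last 12 mm at the +x end. Alike but for length. Origin on its axis at mid-length, 14 above the bench when lying there; x along the axis to the ferrule, y and z roll with it. About 61 g (x 0.7 to 1.4), rolls if nudged. Starts in the long rack.
- L1: long tool handle, 135 long: brown barrel, diameter 28, brass ferrule, diameter 22, its last 12 mm at the +x end. Alike but for length. Origin on its axis at mid-length, 14 above the bench when lying there; x along the axis to the ferrule, y and z roll with it. About 61 g (x 0.7 to 1.4), rolls if nudged. Starts loose on the bench.
- rack_S: fixed rack for short handles: white base 97 (x) by 164 (y), 8 thick, and two tan notched rails along y, 8 thick, at x = +-23, open between them down to the base. Origin centre of the underside, 12 above the bench on a green board; +x away from the robot, z up. Three notches at y = -53, 0, +53 hold handles level along x, axis 36 above the origin, 25 free between neighbours
- rack_S_far (a point): middle of the far (+x) edge of the short rack's base, on its top face; axes as the rack's. The notches of this rack: floor 22 above the rack's origin, 16 wide, sides at 45 degrees up to teeth 41 above the origin (outermost teeth 32); a seated handle has 2 of play each way in y
- rack_M: fixed rack for medium handles: white base 122 (x) by 164 (y), 8 thick, and two tan notched rails along y, 8 thick, at x = +-30, open between them down to the base. Origin centre of the underside, 12 above the bench on a green board; +x away from the robot, z up. Three notches at y = -53, 0, +53 hold handles level along x, axis 36 above the origin, 25 free between neighbours
- rack_M_far (a point): middle of the far (+x) edge of the medium rack's base, on its top face; axes as the rack's. The notches of this rack: floor 22 above the rack's origin, 16 wide, sides at 45 degrees up to teeth 41 above the origin (outermost teeth 32); a seated handle has 2 of play each way in y
- rack_L: fixed rack for long handles: white base 147 (x) by 164 (y), 8 thick, and two tan notched rails along y, 8 thick, at x = +-36, open between them down to the base. Origin centre of the underside, 12 above the bench on a green board; +x away from the robot, z up. Three notches at y = -53, 0, +53 hold handles level along x, axis 36 above the origin, 25 free between neighbours
- rack_L_far (a point): middle of the far (+x) edge of the long rack's base, on its top face; axes as the rack's. The notches of this rack: floor 22 above the rack's origin, 16 wide, sides at 45 degrees up to teeth 41 above the origin (outermost teeth 32); a seated handle has 2 of play each way in y
- blank: pale square wooden turning blank, not yet turned, 130 x 30 x 30 high, lying among the handles; origin under its centre, long side along its x. A bystander, loose: leave it where it is.
- chuck_key: T-shaped chuck key lying flat, about 105 long, red cross bar 60, 17 high; origin on the bench under its middle. A bystander, loose: leave it where it is.
- wax_tin: round wax tin, aluminium with a yellow lid, diameter 64, 32 high; origin under its centre, z up. A bystander, loose: leave it where it is.
- sanding_block: brown cork sanding block 95 x 46 x 30 high; origin under its centre, long side along its x. A bystander, loose: leave it where it is.
- glue_bottle: slim white glue bottle standing upright, diameter 36, 110 high; origin under its centre. A bystander, loose: leave it where it is.
- finish_bottle: white bottle of finish with a red cap and a paper label, standing upright, diameter 58, 190 high; origin under its centre. A bystander, loose: leave it where it is.
- mallet: dark turned wooden mallet standing on its head, diameter 86, 240 high; origin under its centre. A bystander, loose: leave it where it is.

How it is judged (in metres and radians):
At the end, for the whole second after the job is handed in: All seven handles lie at rest in notches of the rack of their own length: axis 30 to 41 mm above the rack's underside, within 62 mm of the rack's middle line across it, centred along it within 12 mm, parallel to the rack's x within 0.12 rad, ferrule towards the rack's far (+x) edge (x of S0 in the frame of rack_S between -0.012 and 0.012 m and y of S0 in the frame of rack_S between -0.062 and 0.062 m and z of S0 in the frame of rack_S between 0.03 and 0.041 m and angle between the x axis of each of S0, S1, S2 and the x axis of rack_S, either way round below 0.12 rad and x of rack_S_far in the frame of S0 above 0.02 m and linear speed of each of S0, S1, S2, M0, M2, L0, L1 below 0.03 m/s and x of S1 in the frame of rack_S between -0.012 and 0.012 m and y of S1 in the frame of rack_S between -0.062 and 0.062 m and z of S1 in the frame of rack_S between 0.03 and 0.041 m and x of rack_S_far in the frame of S1 above 0.02 m and x of S2 in the frame of rack_S between -0.012 and 0.012 m and y of S2 in the frame of rack_S between -0.062 and 0.062 m and z of S2 in the frame of rack_S between 0.03 and 0.041 m and x of rack_S_far in the frame of S2 above 0.02 m and x of M0 in the frame of rack_M between -0.012 and 0.012 m and y of M0 in the frame of rack_M between -0.062 and 0.062 m and z of M0 in the frame of rack_M between 0.03 and 0.041 m and angle between the x axis of each of M0, M2 and the x axis of rack_M, either way round below 0.12 rad and x of rack_M_far in the frame of M0 above 0.02 m and x of M2 in the frame of rack_M between -0.012 and 0.012 m and y of M2 in the frame of rack_M between -0.062 and 0.062 m and z of M2 in the frame of rack_M between 0.03 and 0.041 m and x of rack_M_far in the frame of M2 above 0.02 m and x of L0 in the frame of rack_L between -0.012 and 0.012 m and y of L0 in the frame of rack_L between -0.062 and 0.062 m and z of L0 in the frame of rack_L between 0.03 and 0.041 m and angle between the x axis of each of L0, L1 and the x axis of rack_L, either way round below 0.12 rad and x of rack_L_far in the frame of L0 above 0.02 m and x of L1 in the frame of rack_L between -0.012 and 0.012 m and y of L1 in the frame of rack_L between -0.062 and 0.062 m and z of L1 in the frame of rack_L between 0.03 and 0.041 m and x of rack_L_far in the frame of L1 above 0.02 m); the robot touches nothing.
It fails at once if a bystander (square blank, chuck key, wax tin, sanding block, glue bottle, finish bottle, mallet) is shifted by more than 30 mm (distance of any of blank, chuck_key, wax_tin, sanding_block, glue_bottle, finish_bottle, mallet from where it was at the start of the episode above 0.03 m).
It fails at once if a bottle or the mallet is knocked over (angle between any of glue_bottle, finish_bottle, mallet's own z axis and vertical above 0.5 rad).
It fails at once if a handle is dropped (it moves faster than 0.6 m/s out of the fingers: a fall of about 18 mm) ((linear speed of S0 above 0.6 m/s and contact force between the fingers and S0 below 0.1 N) or (linear speed of S1 above 0.6 m/s and contact force between the fingers and S1 below 0.1 N) or (linear speed of S2 above 0.6 m/s and contact force between the fingers and S2 below 0.1 N) or (linear speed of M0 above 0.6 m/s and contact force between the fingers and M0 below 0.1 N) or (linear speed of M2 above 0.6 m/s and contact force between the fingers and M2 below 0.1 N) or (linear speed of L0 above 0.6 m/s and contact force between the fingers and L0 below 0.1 N) or (linear speed of L1 above 0.6 m/s and contact force between the fingers and L1 below 0.1 N)).
It also fails if it takes over 72 s, if anything falls off the work surface, if the arm or the gripper's body presses on something with over 40 N, if the wrist force passes 120 N, or if a joint passes its speed limit or range.

### The arm

A 6-joint arm with a two-finger parallel gripper is mounted at the origin on the work surface. World frame = base frame: x ahead of the robot, y to its left, z up, the work surface at z = 0. Lengths are in m, angles in degrees, forces in N, time in s.
With the tool pointing down it reaches from about 0.3 to 0.85 m from the base axis. Payload 5.4 kg.
Tool frame: the origin (TCP) lies on the centre line of the jaws, within the pads' length; the fingertips stand 22 mm ahead of it and the grasp point (between the pads) lies 3 mm ahead of it; z points along the fingers, y is the line along which they close (so a half turn about z gives the same grasp; the last joint's range is limited). The gripper opens to 85 mm and grips with 20 to 120 N. Pads are 22 mm wide; open, the fingers measure 114 mm over their backs; the gripper's body (76 mm by 85 mm) begins 54 mm behind the grasp point. The pads swing forward as they close: fully open they stand 13 mm farther back than shut.
Start: joints at [56.201, 9.076, 91.501, -0, 79.423, -12.038], TCP at [0.213, 0.534, 0.253] pointing down, gripper open.
Joint ranges: [-166.64, 166.64], [-54.1, 131.32], [10.49, 154.53], [-73.88, 253.88], [9.74, 151.15], [-171.62, 171.62]. Speed limits (degrees/s): [147.25, 147.25, 180, 180, 180, 180].

### API

Orientations are given as [roll, pitch, yaw] about the fixed x, y, z axes, in that order (R = Rz(yaw) Ry(pitch) Rx(roll)).
In Python, from bench import bot, eyes, monitor gives the robot as it stands (bot), with the cameras (eyes) and the readings (monitor).
- The arm moves only by the tool drive_effector, called after "Emit:" by a JSON object that holds its "name" and its "arguments", one argument or row to a line. Schema: {"type":"object","properties":{"steps":{"type":"object","properties":{"sx":{"type":"array","items":{"type":"number"},"minItems":1,"maxItems":20},"sy":{"type":"array","items":{"type":"number"},"minItems":1,"maxItems":20},"sz":{"type":"array","items":{"type":"number"},"minItems":1,"maxItems":20},"wx":{"type":"array","items":{"type":"number"},"minItems":1,"maxItems":20},"wy":{"type":"array","items":{"type":"number"},"minItems":1,"maxItems":20},"wz":{"type":"array","items":{"type":"number"},"minItems":1,"maxItems":20}},"additionalProperties":false,"required":["sx","sy","sz","wx","wy","wz"]},"aperture":{"type":"number"},"only":{"type":"string"},"quiet":{"type":"boolean"},"lines":{"type":"string"}},"required":["steps"],"additionalProperties":false}. steps is an object with one list for each field, all of the same length, 1 to 20, a row being the entries at one place: sx, sy, sz (the shift in m), wx, wy, wz (a rotation vector in degrees); each row shifts and turns the commanded pose from where the row before left it, along the tool's axes as they then stand; what a row does not reach is not made up. A row lasts 1/8 s, in which the tool goes at most 0.0625 m and 10.7 degrees, less where a joint would pass 70% of its speed; a pose out of reach is approached as far as the arm can. aperture is the opening from 0.0 (shut) to 1.0 (fully open), set as the call begins (left out keeps the last). The fingers move at their own pace and stop on an object; the grip force is fixed at half the most. Time passes only in rows, so rows that do not move let the fingers close. The tool returns the time, the measured TCP pose, the force, the opening and the grip force at its end. only (a regular expression) keeps the lines of the reply that match it, lines (a string "A,B") keeps lines A to B, and quiet returns only ok. Input that does not fit is refused with a message, and nothing moves.
- monitor.get_obs(): the state, without advancing time (a new reading comes with each control period).
- eyes.capture(name): name is "side" or "top" or "wrist"; returns the picture (420x560x3 uint8, red, green, blue); there is no depth.
- eyes.camera_model(name): a dict with "mtx" (3x3 intrinsics, pixels), "k1" (the pictures are not rectified: a ray, as slopes to the right and down, at radius r is drawn at 1 + k1 r^2 times it, then the intrinsics apply), "pose" (4x4, takes a point from camera to world coordinates); the wrist camera has in their place "tool_from_camera" (4x4, takes a point from camera to tool coordinates, whose origin is the TCP and whose axes are the flange's). Camera axes: x right, y down, z forward; pixel columns grow to the right and rows downward; lengths in m; the calibration is good to about 2 mm. A picture is of the moment at which its call begins: read the wrist's pose just before it. camera_model takes no time and is no camera call.
- bot.finish_job(): hands the job in; it is judged then, once.
The state is a dict: "t": time; "joint_pos": joint angles; "joint_vel": joint speeds; "effort": joint torques, N m; "tool_pos": TCP position; "orientation": TCP orientation; "ft_force": force on the tool from outside, world axes, zero at the start; "ft_torque": the same for the moment, N m; "opening": opening from 0.0 (shut) to 1.0 (fully open); "grip_force": force on a finger pad.
Only numpy, scipy, OpenCV 4.12 (cv2) and the standard library are available. Lean on these libraries where they do the work, as an engineer would, in place of code of your own. Each camera call takes 0.05 s, during which the arm holds its last target. There are 200 camera calls.

## Working session

There is one attempt and no reset: what is moved stays moved. The work goes in short steps, Python scripts to look and compute and a tool call to move; the robot and the scene stay as the last step left them, time stands still between calls to the robot, and variables do not carry over. Pictures are saved under pics/ and viewed, at most 13 in all, crops included, and the job is handed in when it is done.

```bash
ls; mkdir -p pics
```

Run:
```python
from bench import bot, eyes, monitor
import cv2
for n in ["top","side"]:
    im=eyes.capture(n); cv2.imwrite(f"pics/{n}0.png",im[:,:,::-1])
    m=eyes.camera_model(n); print(n,m)
print(eyes.camera_model("wrist")); print(monitor.get_obs())
```

```text
bench.py
pics
top {'mtx': array([[436.68554414,   0.        , 275.44382291],
       [  0.        , 436.68554414, 206.99687578],
       [  0.        ,   0.        ,   1.        ]]), 'k1': -0.051083682237887354, 'pose': array([[-0.00302486, -0.99875736,  0.04974512,  0.46680523],
       [-0.99996393,  0.0034158 ,  0.00777569,  0.05604999],
       [-0.00793595, -0.04971981, -0.99873168,  1.25915499],
       [ 0.        ,  0.        ,  0.        ,  1.        ]])}
side {'mtx': array([[399.23472223,   0.        , 279.83106544],
       [  0.        , 399.23472223, 213.40047942],
       [  0.        ,   0.        ,   1.        ]]), 'k1': -0.11047406705180625, 'pose': array([[ 0.9760776 , -0.13853087,  0.16757602,  0.35624218],
       [-0.21717073, -0.58411089,  0.78208142, -0.76182554],
       [-0.01045944, -0.79976476, -0.6002224 ,  0.71535113],
       [ 0.        ,  0.        ,  0.        ,  1.        ]])}
{'mtx': array([[330.36027184,   0.        , 279.39248108],
       [  0.        , 330.36027184, 210.63710198],
       [  0.        ,   0.        ,   1.        ]]), 'k1': -0.04650
[... 352 characters left out ...]
     1.00000000e+00]])}
{'t': 0.1, 'joint_pos': array([ 5.61998960e+01,  9.10981085e+00,  9.15666946e+01,  1.47578613e-03,
        7.94214683e+01, -1.20391508e+01]), 'joint_vel': array([ 0.05276001, -0.08632782, -0.2342245 , -0.02101599, -0.04602028,
       -0.00514615]), 'effort': array([-5.38601289e-04, -3.96991396e+01, -3.32336712e+01, -2.23049510e-04,
        4.19564501e-03, -3.80705302e-06]), 'tool_pos': array([0.21290929, 0.53358406, 0.25239257]), 'orientation': array([-1.79904484e+02, -2.18536995e-02,  1.58238756e+02]), 'ft_force': array([ 0.47593453, -0.90947118, -0.40043027]), 'ft_torque': array([-0.00391124, -0.02674889, -0.02227746]), 'grip_force': 0.0, 'opening': 1.0003998153346}
```

View pics/top0.png

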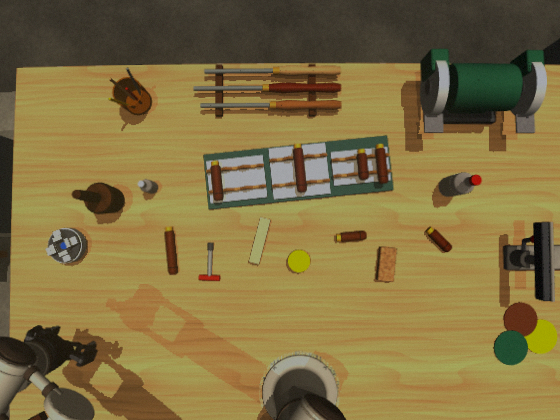

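View pics/side0.png

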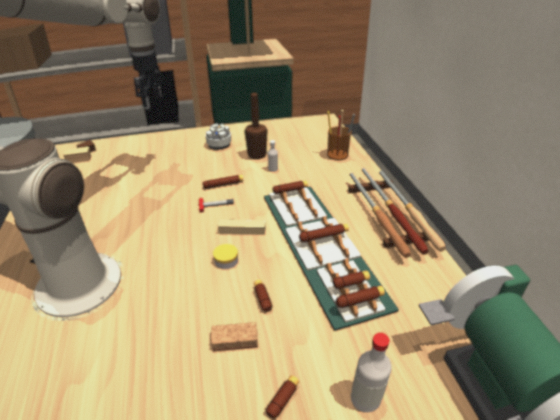

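Create h.py:
```python
from bench import bot, eyes, monitor
import cv2, numpy as np
from scipy.spatial.transform import Rotation as R
def ray(n,px,obs=None):
    m=eyes.camera_model(n); K=m["mtx"]; px=np.atleast_2d(px).astype(float)
    d=(px-[K[0,2],K[1,2]])/[K[0,0],K[1,1]]; u=d.copy()
    for _ in range(10): u=d/(1+m["k1"]*(u**2).sum(1,keepdims=True))
    if n=="wrist":
        T=np.eye(4); T[:3,:3]=R.from_euler("xyz",obs["orientation"],degrees=True).as_matrix(); T[:3,3]=obs["tool_pos"]
        T=T@m["tool_from_camera"]
    else: T=m["pose"]
    return T[:3,3], np.c_[u,np.ones(len(u))]@T[:3,:3].T
def plane(n,px,z,obs=None):
    o,d=ray(n,px,obs); return o+d*((z-o[2])/d[:,2])[:,None]
def tri(rays):
    A=np.zeros((3,3)); b=np.zeros(3)
    for o,d in rays:
        d=d/np.linalg.norm(d); P=np.eye(3)-np.outer(d,d); A+=P; b+=P@o
    x=np.linalg.solve(A,b)
    return x,[np.linalg.norm(np.cross(x-o,d/np.linalg.norm(d))) for o,d in rays]
def project(n,P):
    m=eyes.camera_model(n); T=np.linalg.inv(m["pose"]); p=np.atleast_2d(P)@T[:3,:3].T+T[:3,3]
    u=p[:,:2]/p[:,2:]; u*=1+m["k1"]*(u**2).sum(1,keepdims=True); return u*m["mtx"][0,0]+m["mtx"][:2,2]
def blobs(mask,amin,amax=1e9):
    out=[]
    for c in cv2.findContours(mask.astype(np.uint8),cv2.RETR_EXTERNAL,cv2.CHAIN_APPROX_NONE)[0]:
        f=np.zeros(mask.shape,np.uint8); cv2.drawContours(f,[c],-1,1,-1); a=f.sum()
        if amin<=a<=amax:
            M=cv2.moments(f,True); out.append((M["m10"]/a,M["m01"]/a,int(a),cv2.minAreaRect(c)))
    return out
```

Run:
```python
from h import *
for n in ["top","side"]:
    im=cv2.imread(f"pics/{n}0.png"); hsv=cv2.cvtColor(im,cv2.COLOR_BGR2HSV)
    if n=="top":
        for p in [(163,172),(351,237),(344,237),(338,238),(171,250),(171,230),(362,165),(362,153),(438,240),(430,232),(235,180),(210,172),(259,240),(300,165)]: print(p,hsv[p[1],p[0]])
    else:
        for p in [(220,182),(238,180),(263,297),(280,400),(294,381),(350,280),(300,208),(320,232)]: print(p,hsv[p[1],p[0]])
    br=((hsv[...,0]<11)|(hsv[...,0]>170))&(hsv[...,1]>110)&(hsv[...,2]<130)
    for b in blobs(br,60,1500): print(n,"brown",np.round(b[:3],1),[np.round(v,1) for v in b[3]])
    wh=(hsv[...,1]<60)&(hsv[...,2]>150)
    for b in blobs(cv2.morphologyEx(wh.astype(np.uint8),cv2.MORPH_CLOSE,np.ones((3,3))),300,9000): print(n,"white",np.round(b[:3],1),[np.round(v,1) for v in b[3]])
```

```text
(163, 172) [ 20 146 164]
(351, 237) [ 10 214  87]
(344, 237) [ 10 190  94]
(338, 238) [ 27 208 162]
(171, 250) [ 10 193  98]
(171, 230) [ 18 218 110]
(362, 165) [  9 196  87]
(362, 153) [ 14 200 102]
(438, 240) [  9 208  76]
(430, 232) [ 23 234 160]
(235, 180) [108   8 166]
(210, 172) [ 16 143  82]
(259, 240) [ 31  92 163]
(300, 165) [  6 183  92]
top brown [520.1 318.2 791. ] [array([520.2, 317.7]), array([32.4, 29.7]), np.float64(20.6)]
top brown [353.3 235.3 118. ] [array([353.6, 235.4]), array([ 6.3, 23.2]), np.float64(85.2)]
top brown [169.8 247.4 132. ] [array([169.9, 249. ]), array([34.3,  6.3]), np.float64(86.1)]
top brown [440.6 240.7 178. ] [array([440.5, 241. ]), array([24.7,  7.8]), np.float64(45.0)]
top brown [216.4 181.5 235. ] [array([216.5, 182.4]), array([33.5,  8.3]), np.float64(84.8)]
top brown [362.9 165.6 194. ] [array([362.3, 165.6]), array([25. ,  9.5]), np.float64(83.7)]
top brown [381.9 165.2 250. ] [array([381.4, 165.3]), array([33.9,  9.1]), np.float64(83.2)]
top brown [299.7 169.3 358. ] [array([299.6, 169.5]), array([43.2,  9.1]), np.float64(84.1)]
top br
[... 1746 characters left out ...]
y([19. , 27.2]), np.float64(53.1)]
side white [377.  368.9 527. ] [array([377.9, 370.2]), array([25.9, 29.5]), np.float64(60.9)]
side white [434.8 311.  396. ] [array([436.1, 310.3]), array([28.5, 20.7]), np.float64(57.5)]
side white [479.  278.1 805. ] [array([478.7, 278.8]), array([19.3, 64.9]), np.float64(69.3)]
side white [  81.6  293.9 1957. ] [array([ 79.8, 290. ]), array([44.5, 96.6]), np.float64(60.3)]
side white [ 313.5  249.2 1738. ] [array([308.7, 240.8]), array([122.9,  38. ]), np.float64(49.8)]
side white [307.1 210.7 793. ] [array([307.2, 209.8]), array([46. , 26.6]), np.float64(56.3)]
side white [ 34.4 174.7 752. ] [array([ 35.2, 177.2]), array([34.7, 63.8]), np.float64(70.9)]
```

Run:
```python
from h import *
B={}
for n in ["top","side"]:
    im=cv2.imread(f"pics/{n}0.png"); hsv=cv2.cvtColor(im,cv2.COLOR_BGR2HSV).astype(int)
    H,S,V=hsv[...,0],hsv[...,1],hsv[...,2]
    br=((H<14)|(H>170))&(S>135)&(V<(125 if n=="top" else 170))
    B[n]=[b for b in blobs(br,100,700)]
    ye=(H>20)&(H<32)&(S>(185 if n=="top" else 140))&(V>(130 if n=="top" else 200))
    print(n,"ferr",[tuple(np.round(b[:3],1)) for b in blobs(ye,6,80)])
    gr=(H>45)&(H<100)&(S>80)&(V<110)
    for b in blobs(cv2.morphologyEx(gr.astype(np.uint8),cv2.MORPH_CLOSE,np.ones((9,9))),2000): print(n,"green",np.round(b[:3],1),[np.round(v,1) for v in b[3]], np.round(plane(n,cv2.boxPoints(b[3]),.012),3).tolist())
for b in B["top"]:
    for c in B["side"]:
        x,r=tri([(lambda q:(q[0],q[1][0]))(ray("top",b[:2])),(lambda q:(q[0],q[1][0]))(ray("side",c[:2]))])
        if max(r)<.006 and -.01<x[2]<.09: print(np.round(b[:3],1),np.round(c[:3],1),"xyz",np.round(x,4),"res",np.round(max(r),4),"rect",[np.round(v,1) for v in b[3][1:]])
```

```text
top ferr [(np.float64(338.5), np.float64(237.0), np.float64(20.0)), (np.float64(430.4), np.float64(229.7), np.float64(17.0)), (np.float64(167.9), np.float64(228.4), np.float64(19.0)), (np.float64(214.0), np.float64(163.0), np.float64(15.0)), (np.float64(361.3), np.float64(150.6), np.float64(17.0)), (np.float64(380.1), np.float64(145.6), np.float64(19.0)), (np.float64(297.4), np.float64(145.5), np.float64(17.0)), (np.float64(272.2), np.float64(103.8), np.float64(8.0)), (np.float64(265.5), np.float64(86.5), np.float64(12.0)), (np.float64(275.5), np.float64(69.5), np.float64(12.0))]
top green [ 483.5   81.4 4328. ] [array([484.3,  81.3]), array([123. ,  63.8]), np.float64(0.6)] [[0.803, -0.362, 0.012], [0.994, -0.37, 0.012], [0.995, -0.743, 0.012], [0.801, -0.73, 0.012]]
side ferr [(np.float64(293.1), np.float64(379.3), np.float64(25.0)), (np.float64(380.2), np.float64(289.4), np.float64(14.0)), (np.float64(365.7), np.float64(274.0), np.float64(12.0))]
side green [ 505.5  363.3 5245. ] [array([502.9, 364.7]), array([116. ,  68.9]), np.float64(45.8)] [[0.77, -0.37, 0.012], [0.951, -0.282
[... 792 characters left out ...]
0.6401 -0.1771  0.0516] res 0.0008 rect [array([25.1, 10.1]), np.float64(87.0)]
[381.6 165.2 306. ] [357.7 296.4 457. ] xyz [ 0.6418 -0.2304  0.0517] res 0.0006 rect [array([34.5, 10. ]), np.float64(83.3)]
[299.6 169.2 377. ] [321.8 232.2 354. ] xyz [ 0.6311 -0.002   0.0516] res 0.0008 rect [array([43., 15.]), np.float64(90.0)]
[308.  106.9 169. ] [391.6 235.  128. ] xyz [ 0.817  -0.0292  0.0276] res 0.0023 rect [array([ 4., 64.]), np.float64(90.0)]
[137.3  99.5 195. ] [338.6 145.6 427. ] xyz [0.8361 0.4571 0.0479] res 0.0016 rect [array([28.1, 18.9]), np.float64(24.8)]
[304.7  86.6 694. ] [408.7 228.9 509. ] xyz [ 0.8742 -0.0197  0.0305] res 0.0008 rect [array([71., 17.]), np.float64(-0.0)]
```

Add to h.py:
```python
def go(x,y,z,yaw):
    "shift in present tool axes to reach x,y,z, then turn about tool z (and tilt error)"
    o=monitor.get_obs(); A=R.from_euler("xyz",o["orientation"],degrees=True)
    d=A.inv().apply(np.array([x,y,z])-o["tool_pos"])
    r=(A.inv()*R.from_euler("xyz",[180,0,yaw],degrees=True)).as_rotvec(degrees=True)
    print("t",round(o["t"],2),"at",np.round(o["tool_pos"],4),np.round(o["orientation"],2),"d",np.round(d,4),"rot",np.round(r,2),"open",round(float(o["opening"]),3))
def look(name):
    o=monitor.get_obs(); im=eyes.capture("wrist")[:,:,::-1].copy(); cv2.imwrite(f"pics/{name}.png",im); np.save(f"pics/{name}.npy",o,allow_pickle=True); return o,im
```

```text
(no output)
```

Emit:
{"name": "drive_effector", "arguments": {
  "steps": {"sx": [-0.048,-0.048,-0.048,-0.048,-0.048,0],"sy": [-0.0175,-0.0175,-0.0175,-0.0175,-0.0175,0],"sz": [0,0,0,0,0,0],"wx": [0,0,0,0,0,0],"wy": [0,0,0,0,0,0],"wz": [-5,-5,-5,-5,-5,0]},
  "aperture": 0.6
}}

```text
t: 0.85
tool_pos: [0.4312, 0.3986, 0.2526]
orientation: [-180.0, -0.0, -177.0]
ft_force: [-0.6, -0.5, -0.2]
opening: 0.597
grip_force: 0.0
```

```bash
python3 -c "
from h import *
go(.40,.365,.25,186)"
```

```text
t 0.85 at [0.4312 0.3986 0.2526] [-1.7995e+02 -2.0000e-02 -1.7700e+02] d [ 0.0329 -0.0319  0.0026] rot [-0.05 -0.02 -3.  ] open 0.597
```

Emit:
{"name": "drive_effector", "arguments": {
  "steps": {"sx": [0.033,0],"sy": [-0.032,0],"sz": [0,0],"wx": [0,0],"wy": [0,0],"wz": [-3,0]}
}}

```text
t: 1.1
tool_pos: [0.3943, 0.3653, 0.2513]
orientation: [-179.9, -0.3, -173.8]
ft_force: [0.3, 0.8, 0.5]
opening: 0.603
grip_force: 0.0
```

Run:
```python
from h import *
o,im=look("w1"); print(o["tool_pos"],o["orientation"])
```

```text
[0.39429601 0.36532446 0.25127382] [-179.89539841   -0.27870439 -173.76647849]
```

View pics/w1.png

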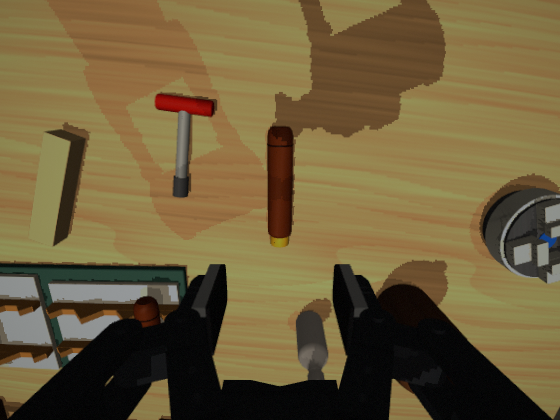

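Add to h.py:
```python
def handles(im,o,z,amin=400,n="wrist"):
    "barrels and ferrules by colour: centre, yaw and length check, on plane z"
    h=cv2.cvtColor(im,cv2.COLOR_BGR2HSV).astype(int); H,S,V=h[...,0],h[...,1],h[...,2]
    br=cv2.morphologyEx((((H<14)|(H>172))&(S>130)&(V<150)&(V>30)).astype(np.uint8),cv2.MORPH_OPEN,np.ones((3,3)))
    fe=(H>18)&(H<34)&(S>185)&(V>110)
    F=blobs(fe,amin/20,amin)
    out=[]
    for b in blobs(br,amin,12000):
        P=plane(n,b[:2],z,o)[0]
        for f in F:
            Q=plane(n,f[:2],z,o)[0]; d=Q-P; L=np.linalg.norm(d)
            if .03<L<.08:
                u=d/L; out.append((b,f,P,L)); print("barrel px",np.round(b[:3],1),"ferrule",np.round(f[:3],1),"P",np.round(P,4),"centre",np.round(P+.006*u,4),"yaw",np.round(np.degrees(np.arctan2(d[1],d[0])),1),"len",np.round(2*L,4),"rect",[np.round(v,1) for v in b[3][1:]])
    return out
```

Run:
```python
from h import *
im=cv2.imread("pics/w1.png"); o=np.load("pics/w1.npy",allow_pickle=True).item()
h=handles(im,o,.014)
x,r=tri([(ray("top",(170.6,251.9))[0],ray("top",(170.6,251.9))[1][0])]+[(ray("wrist",b[0][:2],o)[0],ray("wrist",b[0][:2],o)[1][0]) for b in h[:1]]); print(x,r)
hs=cv2.cvtColor(im,cv2.COLOR_BGR2HSV); print(hs[240,280],hs[190,280],hs[137,280])
```

```text
barrel px [ 279.6  181.3 2621. ] ferrule [278.8 241.6 145. ] P [0.3975 0.3659 0.014 ] centre [0.4035 0.3665 0.014 ] yaw 5.5 len 0.1458 rect [array([110.,  24.]), np.float64(90.0)]
[0.40034039 0.36696839 0.00483134] [np.float64(0.001059872276515857), np.float64(0.00105987227651591)]
[ 27 201 152] [ 10 233  71] [  9 224  74]
```

Run:
```python
from h import *
go(.60,.06,.27,185)
```

```text
t 1.15 at [0.3958 0.3664 0.2525] [-1.7998e+02 -1.0000e-01 -1.7378e+02] d [-0.1697 -0.3267 -0.0177] rot [-0.02 -0.1   1.22] open 0.601
```

Emit:
{"name": "drive_effector", "arguments": {
  "steps": {"sx": [-0.0242,-0.0242,-0.0242,-0.0242,-0.0242,-0.0242,-0.0242,0,0],"sy": [-0.0467,-0.0467,-0.0467,-0.0467,-0.0467,-0.0467,-0.0467,0,0],"sz": [-0.0025,-0.0025,-0.0025,-0.0025,-0.0025,-0.0025,-0.0025,0,0],"wx": [0,0,0,0,0,0,0,0,0],"wy": [0,0,0,0,0,0,0,0,0],"wz": [0,0,0,0,0,0,1,0,0]}
}}

```text
t: 2.28
tool_pos: [0.6016, 0.061, 0.2708]
orientation: [180.0, 0.0, -174.7]
ft_force: [0.1, -0.0, 0.8]
opening: 0.601
grip_force: 0.0
```

Run:
```python
from h import *
o,im=look("w2"); print(o["tool_pos"],o["orientation"])
```

```text
[0.60161682 0.06100247 0.27079936] [ 1.79963658e+02  5.17330271e-03 -1.74746720e+02]
```

Emit:
{"name": "drive_effector", "arguments": {
  "steps": {"sx": [0,0,0,0],"sy": [-0.05,-0.05,0,0],"sz": [0,0,0,0],"wx": [0,0,0,0],"wy": [0,0,0,0],"wz": [0,0,0,0]}
}}

```text
t: 2.82
tool_pos: [0.6104, -0.038, 0.2709]
orientation: [180.0, 0.0, -174.7]
ft_force: [-0.0, 0.3, -0.4]
opening: 0.599
grip_force: 0.0
```

Run:
```python
from h import *
o,im=look("w3"); print(o["tool_pos"],o["orientation"])
```

```text
[ 0.61037859 -0.03795981  0.27087437] [ 1.79959349e+02  2.08856367e-03 -1.74691509e+02]
```

View pics/w2.png

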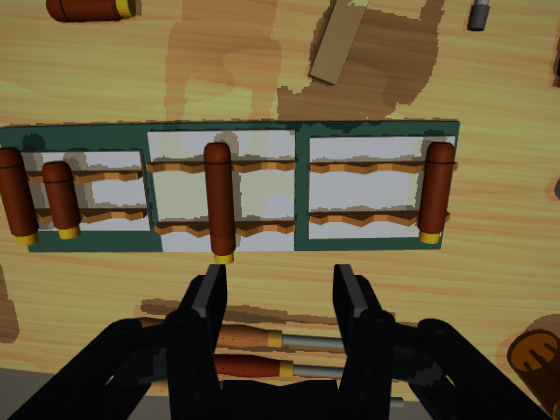

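Create rk.py:
```python
from h import *
def wproj(P,o):
    m=eyes.camera_model("wrist"); T=np.eye(4); T[:3,:3]=R.from_euler("xyz",o["orientation"],degrees=True).as_matrix(); T[:3,3]=o["tool_pos"]
    T=np.linalg.inv(T@m["tool_from_camera"]); p=np.atleast_2d(P)@T[:3,:3].T+T[:3,3]
    u=p[:,:2]/p[:,2:]; u*=1+m["k1"]*(u**2).sum(1,keepdims=True); return u*m["mtx"][0,0]+m["mtx"][:2,2]
yaw=np.radians(5.3); U=np.array([np.cos(yaw),np.sin(yaw)]); W=np.array([-U[1],U[0]])
# rough rack middles, half sizes x, free v lines (rack y) for x-edges
racks={"S":((.640,-.178),.0485,[.04,.045,.05,.055,.06,.065]),"L":((.632,.0),.0735,[-.06,-.05,-.04,.04,.05,.06]),"M":((.60,.175),.061,[-.06,-.04,-.02,0,.02])}
if __name__=="__main__":
  for name in ["w2","w3"]:
    im=cv2.imread(f"pics/{name}.png"); o=np.load(f"pics/{name}.npy",allow_pickle=True).item()
    hsv=cv2.cvtColor(im,cv2.COLOR_BGR2HSV); g=cv2.GaussianBlur(hsv[...,1],(3,3),0).astype(float)
    def edge(c,d,lo,hi):
        s=np.arange(lo,hi,.0004); P=np.array([[*(c+d*v),.02] for v in s]); px=wproj(P,o)
        if (px.min(0)<2).any() or px[:,0].max()>557 or px[:,1].max()>417: return None
        v=cv2.remap(g.astype(np.float32),px[:,0].astype(np.float32)[:,None],px[:,1].astype(np.float32)[:,None],1)[:,0]
        k=np.argmax(np.gradient(cv2.GaussianBlur(v[:,None],(1,9),0)[:,0])); return s[k]
    for r,(c,hx,vs) in racks.items():
        c=np.array(c); f=[edge(c+W*v,U,hx-.018,hx+.018) for v in vs]; n=[edge(c+W*v,-U,hx-.018,hx+.018) for v in vs]
        l=[edge(c+U*u,W,.065,.10) for u in (-.01,0,.01)]; q=[edge(c+U*u,-W,.065,.10) for u in (-.01,0,.01)]
        fm=lambda a:[None if x is None else round(float(x)*1000,1) for x in a]
        print(name,r,"far",fm(f),"near",fm(n),"left",fm(l),"right",fm(q))
```

```bash
python3 rk.py
```

```text
w2 S far [52.9, 52.9, 52.9, 52.5, 52.9, 52.5] near [44.9, 44.5, 44.9, 45.3, 45.7, 45.7] left [86.6, 86.6, 83.0] right [None, None, None]
w2 L far [72.7, 72.3, 72.3, 71.5, 71.5, 71.1] near [75.1, 75.5, 75.1, 76.3, 76.3, 75.9] left [81.4, 81.4, 81.4] right [83.4, 83.0, 83.0]
w2 M far [71.0, 70.6, 70.2, 69.4, 69.4] near [51.8, 53.0, 53.0, 53.0, 53.4] left [77.0, 76.6, 75.4] right [80.2, 80.2, 80.2]
w3 S far [52.9, 52.9, 52.9, 52.9, 52.9, 52.9] near [45.3, 45.3, 45.7, 45.7, 44.9, 45.3] left [85.0, 84.6, 84.2] right [77.8, 79.0, 76.2]
w3 L far [72.3, 72.3, 72.3, 71.9, 71.9, 71.1] near [74.3, 75.5, 75.5, 85.1, 75.5, 75.9] left [81.4, 81.4, 81.8] right [83.4, 83.0, 83.4]
w3 M far [70.2, 70.2, 70.2, 69.8, 69.4] near [52.2, 51.8, 53.0, 53.4, 53.8] left [87.8, 87.4, 87.0] right [82.2, 82.2, 82.2]
```

Run:
```python
from rk import *
C={"S":(.6435,-.1748),"L":(.6303,-.0011),"M":(.6084,.1766)}
for n in ["w2","w3"]:
    im=cv2.imread(f"pics/{n}.png"); o=np.load(f"pics/{n}.npy",allow_pickle=True).item()
    for b,f,P,L in handles(im,o,.048):
        for k,c in C.items():
            e=P[:2]-c
            if abs(e@W)<.09 and abs(e@U)<.05: print("   ",n,k,"u",round(e@U*1000,1),"v",round(e@W*1000,1))
ho={n:handles(cv2.imread(f"pics/{n}.png"),np.load(f"pics/{n}.npy",allow_pickle=True).item(),.048) for n in []}
```

```text
barrel px [ 246.   367.2 1150. ] ferrule [285.5 371.5  99. ] P [0.8575 0.0407 0.048 ] centre [0.8578 0.0467 0.048 ] yaw 87.3 len 0.1058 rect [array([65.5, 19.3]), np.float64(2.5)]
barrel px [ 246.   367.2 1150. ] ferrule [273.7 344.9  35. ] P [0.8575 0.0407 0.048 ] centre [0.8529 0.0445 0.048 ] yaw 140.3 len 0.1043 rect [array([65.5, 19.3]), np.float64(2.5)]
barrel px [ 246.   367.2 1150. ] ferrule [274.  338.1  54. ] P [0.8575 0.0407 0.048 ] centre [0.8525 0.0439 0.048 ] yaw 147.2 len 0.1212 rect [array([65.5, 19.3]), np.float64(2.5)]
barrel px [241.8 337.4 808. ] ferrule [285.5 371.5  99. ] P [0.8094 0.0326 0.048 ] centre [0.8132 0.0372 0.048 ] yaw 50.3 len 0.1584 rect [array([49.4, 20.4]), np.float64(6.9)]
barrel px [241.8 337.4 808. ] ferrule [273.7 344.9  35. ] P [0.8094 0.0326 0.048 ] centre [0.8105 0.0385 0.048 ] yaw 79.0 len 0.0844 rect [array([49.4, 20.4]), np.float64(6.9)]
barrel px [241.8 337.4 808. ] ferrule [274.  338.1  54. ] P [0.8094 0.0326 0.048 ] centre [0.809  0.0386 0.048 ] yaw 93.9 len 0.0819 rect [array([49.4, 20.4]), np.float64(6.9)]
barrel px [  58.7  195.  15
[... 2146 characters left out ...]
4(81.5)]
barrel px [ 524.3  188.9 2235. ] ferrule [514.1 237.6 153. ] P [0.5939 0.2325 0.048 ] centre [0.5999 0.2332 0.048 ] yaw 7.1 len 0.1168 rect [array([25.9, 91.5]), np.float64(12.7)]
barrel px [ 311.   198.2 2711. ] ferrule [309.8 259.6 151. ] P [ 0.6268 -0.0015  0.048 ] centre [ 0.6327 -0.0008  0.048 ] yaw 6.0 len 0.1483 rect [array([ 26.2, 112. ]), np.float64(0.9)]
barrel px [ 179.8    8.8 1322. ] ferrule [221.3   5.9 147. ] P [ 0.456  -0.1444  0.048 ] centre [ 0.4551 -0.1385  0.048 ] yaw 98.2 len 0.0774 rect [array([19., 72.]), np.float64(90.0)]
    w3 S u -4.2 v -3.1
    w3 S u -4.2 v -3.1
    w3 S u -9.3 v -56.2
    w3 S u -9.3 v -56.2
    w3 M u -9.3 v 57.0
    w3 L u -3.6 v -0.0
```

Run:
```python
from h import *
go(.6487,-.2310,.14,185)
```

```text
t 2.88 at [ 0.6104 -0.0377  0.2709] [ 179.97    0.   -174.65] d [-0.0201 -0.1961  0.1308] rot [0.03 0.   0.35] open 0.602
```

Emit:
{"name": "drive_effector", "arguments": {
  "steps": {"sx": [-0.005,-0.005,-0.005,-0.005,0,0],"sy": [-0.049,-0.049,-0.049,-0.049,0,0],"sz": [0.012,0.02,0.03,0.038,0.03,0],"wx": [0,0,0,0,0,0],"wy": [0,0,0,0,0,0],"wz": [0,0,0,0,0,0]},
  "aperture": 0.45
}}

```text
t: 3.62
tool_pos: [0.6468, -0.2304, 0.1373]
orientation: [179.7, -0.3, -174.7]
ft_force: [0.3, 0.4, 0.5]
opening: 0.449
grip_force: 0.0
```

Run:
```python
from h import *
go(.6487,-.2310,.056,185)
o,im=look("w4")
for b,f,P,L in handles(im,o,.048): pass
```

```text
t 3.62 at [ 0.6468 -0.2304  0.1373] [ 179.75   -0.32 -174.69] d [-0.0023 -0.0011  0.0813] rot [ 0.25 -0.32  0.31] open 0.449
barrel px [ 357.   239.3 2815. ] ferrule [280.  295.5 370. ] P [ 0.6508 -0.1751  0.048 ] centre [ 0.6551 -0.1793  0.048 ] yaw -44.7 len 0.1394 rect [array([41.1, 74.9]), np.float64(4.4)]
barrel px [ 357.   239.3 2815. ] ferrule [361.2 283.4 171. ] P [ 0.6508 -0.1751  0.048 ] centre [ 0.6566 -0.1736  0.048 ] yaw 14.7 len 0.071 rect [array([41.1, 74.9]), np.float64(4.4)]
barrel px [ 280.1  232.2 4220. ] ferrule [280.  295.5 370. ] P [ 0.6503 -0.2288  0.048 ] centre [ 0.6563 -0.2282  0.048 ] yaw 5.3 len 0.1005 rect [array([110.,  42.]), np.float64(90.0)]
barrel px [ 280.1  232.2 4220. ] ferrule [361.2 283.4 171. ] P [ 0.6503 -0.2288  0.048 ] centre [ 0.6533 -0.2235  0.048 ] yaw 61.0 len 0.1433 rect [array([110.,  42.]), np.float64(90.0)]
barrel px [ 361.9  185.9 1261. ] ferrule [361.2 283.4 171. ] P [ 0.6129 -0.1783  0.048 ] centre [ 0.6188 -0.1773  0.048 ] yaw 9.6 len 0.1465 rect [array([34., 41.]), np.float64(90.0)]
```

View pics/w4.png

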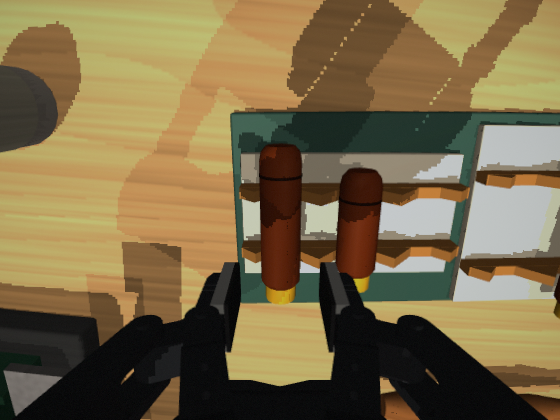

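Emit:
{"name": "drive_effector", "arguments": {
  "steps": {"sx": [-0.002,0,0,0],"sy": [-0.001,0,0,0],"sz": [0.027,0.027,0.027,0],"wx": [0.2,0,0,0],"wy": [-0.3,0,0,0],"wz": [0.3,0,0,0]}
}}

```text
t: 4.18
tool_pos: [0.6505, -0.232, 0.0596]
orientation: [-179.9, 0.2, -175.0]
ft_force: [0.3, -0.1, -1.2]
opening: 0.449
grip_force: 0.0
```

Emit:
{"name": "drive_effector", "arguments": {
  "steps": {"sx": [0,0,0,0],"sy": [0,0,0,0],"sz": [0,0,0,0],"wx": [0,0,0,0],"wy": [0,0,0,0],"wz": [0,0,0,0]},
  "aperture": 0.2
}}

```text
t: 4.68
tool_pos: [0.6521, -0.2322, 0.0628]
orientation: [-179.9, 0.4, -175.0]
ft_force: [-1.2, 5.6, 1.9]
opening: 0.305
grip_force: 58.8
```

Run:
```python
from h import *
go(.6487,-.2310,.14,185)
```

```text
t 4.67 at [ 0.6521 -0.2322  0.0628] [-179.86    0.44 -175.  ] d [ 0.0027  0.0013 -0.0772] rot [-0.14  0.44 -0.  ] open 0.305
```

Emit:
{"name": "drive_effector", "arguments": {
  "steps": {"sx": [0,0,0],"sy": [0,0,0],"sz": [-0.03,-0.05,0],"wx": [0,0,0],"wy": [0,0,0],"wz": [0,0,0]}
}}

```text
t: 5.05
tool_pos: [0.6548, -0.2354, 0.1493]
orientation: [-179.3, 1.0, -175.0]
ft_force: [0.1, -0.5, 0.2]
opening: 0.305
grip_force: 59.0
```

Run:
```python
from h import *
go(.6191,.1268,.14,186)
```

```text
t 5.05 at [ 0.6548 -0.2354  0.1493] [-179.3     1.02 -175.01] d [0.0042 0.364  0.0048] rot [-0.71  1.02 -1.02] open 0.305
```

Emit:
{"name": "drive_effector", "arguments": {
  "steps": {"sx": [0,0,0,0,0,0,0,0,0,0,0],"sy": [0.025,0.045,0.05,0.05,0.05,0.05,0.048,0.035,0.011,0,0],"sz": [0,0,0,0,0,0,0,0,0,0,0],"wx": [0,0,0,0,0,0,0,0,0,0,0],"wy": [0,0,0,0,0,0,0,0,0,0,0],"wz": [0,0,0,-1,0,0,0,0,0,0,0]}
}}

```text
t: 6.42
tool_pos: [0.6157, 0.1277, 0.1384]
orientation: [-179.8, 0.3, -174.1]
ft_force: [-0.5, -0.6, -0.5]
opening: 0.3
grip_force: 59.1
```

Run:
```python
from h import *
go(.6191,.1268,.067,186)
o,im=look("w5"); handles(im,o,.12)
```

```text
t 6.42 at [0.6157 0.1277 0.1384] [-179.77    0.28 -174.12] d [-0.003  -0.001   0.0714] rot [-0.23  0.28 -0.12] open 0.3
barrel px [ 279.3  284.  8705. ] ferrule [422.4 287.1 397. ] P [0.6175 0.1283 0.12  ] centre [0.6171 0.1343 0.12  ] yaw 94.3 len 0.1394 rect [array([158.,  63.]), np.float64(90.0)]
barrel px [ 434.2  207.8 5980. ] ferrule [422.4 287.1 397. ] P [0.5719 0.193  0.12  ] centre [0.5778 0.1937 0.12  ] yaw 6.7 len 0.0814 rect [array([ 45.1, 146.3]), np.float64(7.9)]
barrel px [  91.1  218.8 7084. ] ferrule [108.8 313.6 331. ] P [0.5932 0.0396 0.12  ] centre [0.5992 0.0401 0.12  ] yaw 4.9 len 0.1028 rect [array([177. ,  45.9]), np.float64(80.2)]
```

View pics/w5.png

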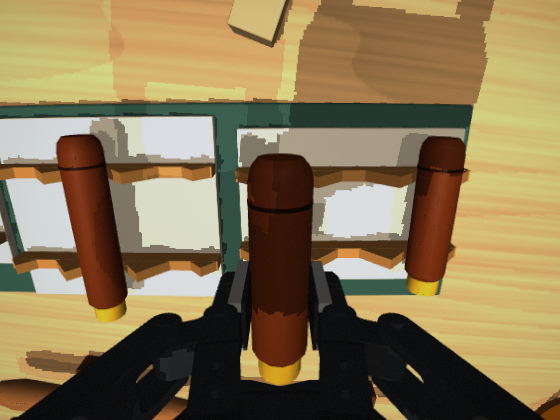

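Run:
```python
from h import *
o=np.load("pics/w5.npy",allow_pickle=True).item()
for z in (.1236,): print(plane("wrist",[(280,155)],z+.008,o)-o["tool_pos"],plane("wrist",[(280,384)],z+.011,o)-o["tool_pos"])
```

```text
[[-0.06180149 -0.00562976 -0.00679518]] [[ 0.04945997  0.00591095 -0.00379518]]
```

Emit:
{"name": "drive_effector", "arguments": {
  "steps": {"sx": [-0.003,0,0,0,0],"sy": [-0.001,0,0,0,0],"sz": [0.02,0.03,0.018,0,0],"wx": [-0.2,0,0,0,0],"wy": [0.3,0,0,0,0],"wz": [0,0,0,0,0]}
}}

```text
t: 7.1
tool_pos: [0.6196, 0.1279, 0.0713]
orientation: [-180.0, 0.1, -174.1]
ft_force: [-0.1, 0.8, 0.6]
opening: 0.305
grip_force: 59.1
```

```bash
python3 -c "
from h import *
go(.6191,.1268,.065,186)"
```

```text
t 7.1 at [0.6196 0.1279 0.0713] [-1.7999e+02  8.0000e-02 -1.7407e+02] d [ 0.0006 -0.001   0.0063] rot [-0.01  0.08 -0.07] open 0.305
```

Emit:
{"name": "drive_effector", "arguments": {
  "steps": {"sx": [0,0,0,0],"sy": [0,0,0,0],"sz": [0.004,0.0025,0,0],"wx": [0,0,0,0],"wy": [0,0,0,0],"wz": [0,0,0,0]}
}}

```text
t: 7.6
tool_pos: [0.6189, 0.128, 0.0642]
orientation: [-180.0, 0.0, -174.1]
ft_force: [-1.1, 0.2, -0.0]
opening: 0.305
grip_force: 59.1
```

Emit:
{"name": "drive_effector", "arguments": {
  "steps": {"sx": [0,0],"sy": [0,0],"sz": [0.002,0],"wx": [0,0],"wy": [0,0],"wz": [0,0]}
}}

```text
t: 7.85
tool_pos: [0.6189, 0.128, 0.0621]
orientation: [-180.0, 0.0, -174.1]
ft_force: [-0.3, 0.5, 0.5]
opening: 0.299
grip_force: 59.1
```

Emit:
{"name": "drive_effector", "arguments": {
  "steps": {"sx": [0,0],"sy": [0,0],"sz": [0.002,0],"wx": [0,0],"wy": [0,0],"wz": [0,0]}
}}

```text
t: 8.1
tool_pos: [0.6191, 0.128, 0.0618]
orientation: [-180.0, -0.0, -174.0]
ft_force: [-4.4, -0.4, 11.2]
opening: 0.306
grip_force: 60.4
```

Emit:
{"name": "drive_effector", "arguments": {
  "steps": {"sx": [0,0],"sy": [0,0],"sz": [0.002,0],"wx": [0,0],"wy": [0,0],"wz": [0,0]}
}}

```text
t: 8.35
tool_pos: [0.6192, 0.128, 0.0617]
orientation: [-180.0, -0.0, -174.0]
ft_force: [-11.2, -0.7, 21.6]
opening: 0.301
grip_force: 61.6
```

Emit:
{"name": "drive_effector", "arguments": {
  "steps": {"sx": [0,0],"sy": [0,0],"sz": [-0.003,0],"wx": [0,0],"wy": [0,0],"wz": [0,0]}
}}

```text
t: 8.6
tool_pos: [0.6194, 0.128, 0.0619]
orientation: [-180.0, 0.1, -174.1]
ft_force: [-1.4, 0.3, 6.8]
opening: 0.301
grip_force: 59.7
```

Emit:
{"name": "drive_effector", "arguments": {
  "steps": {"sx": [0,0,0],"sy": [0,0,0],"sz": [0,0,0],"wx": [0,0,0],"wy": [0,0,0],"wz": [0,0,0]},
  "aperture": 0.47
}}

```text
t: 8.98
tool_pos: [0.6185, 0.128, 0.0605]
orientation: [180.0, -0.1, -174.1]
ft_force: [-0.2, -0.5, -0.8]
opening: 0.468
grip_force: 0.0
```

Emit:
{"name": "drive_effector", "arguments": {
  "steps": {"sx": [0,0,0,0,0,0],"sy": [0,0,0,0,0,0],"sz": [-0.02,-0.045,-0.05,-0.05,0,0],"wx": [0,0,0,0,0,0],"wy": [0,0,0,0,0,0],"wz": [0,0,0,0,0,0]}
}}

```text
t: 9.72
tool_pos: [0.6187, 0.128, 0.2266]
orientation: [-180.0, 0.0, -174.1]
ft_force: [0.7, 0.1, 0.3]
opening: 0.469
grip_force: 0.0
```

Run:
```python
from h import *
o,im=look("w6"); handles(im,o,.048); go(.40,.30,.25,186)
```

```text
barrel px [ 279.5  191.1 2308. ] ferrule [278.7 238.6 215. ] P [0.6183 0.1284 0.048 ] centre [0.6243 0.129  0.048 ] yaw 5.0 len 0.0968 rect [array([82., 29.]), np.float64(90.0)]
barrel px [ 390.8  187.9 2411. ] ferrule [386.1 235.4 219. ] P [0.6043 0.2321 0.048 ] centre [0.6102 0.2328 0.048 ] yaw 6.6 len 0.0967 rect [array([30.8, 85.2]), np.float64(6.6)]
barrel px [ 139.6  185.2 3509. ] ferrule [149.3 256.9 188. ] P [ 0.6261 -0.003   0.048 ] centre [ 0.6321 -0.0024  0.048 ] yaw 5.6 len 0.1496 rect [array([131.5,  29.8]), np.float64(83.7)]
t 9.78 at [0.6181 0.128  0.2252] [ 1.7999e+02 -1.1000e-01 -1.7406e+02] d [ 0.1992  0.1937 -0.0244] rot [ 0.01 -0.11 -0.06] open 0.47
```

Emit:
{"name": "drive_effector", "arguments": {
  "steps": {"sx": [0.0,0.03,0.035,0.038,0.038,0.036,0.02,0,0,0],"sy": [0.02,0.045,0.045,0.045,0.045,0.035,0.02,0,0,0],"sz": [0,0,0,0,0.01,0.02,0.03,0.02,0,0],"wx": [0,0,0,0,0,0,0,0,0,0],"wy": [0,0,0,0,0,0,0,0,0,0],"wz": [0,0,0,0,0,0,0,0,0,0]},
  "aperture": 0.6
}}

```text
t: 11.02
tool_pos: [0.3967, 0.3617, 0.1465]
orientation: [180.0, 0.0, -174.1]
ft_force: [0.6, 0.0, -0.4]
opening: 0.597
grip_force: 0.0
```

Run:
```python
from h import *
go(.405,.366,.13,185.5)
o,im=look("w7"); h=handles(im,o,.014)
```

```text
t 11.03 at [0.3967 0.3617 0.1465] [ 1.7999e+02  2.0000e-02 -1.7406e+02] d [-0.0087  0.0034  0.0165] rot [0.01 0.02 0.44] open 0.597
barrel px [ 284.3  222.  3808. ] ferrule [283.3 288.9 241. ] P [0.4092 0.3675 0.014 ] centre [0.4152 0.3681 0.014 ] yaw 5.4 len 0.1262 rect [array([121.,  34.]), np.float64(90.0)]
```

View pics/w7.png

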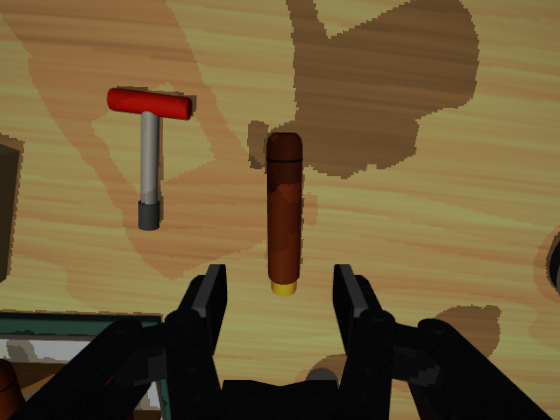

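Run:
```python
from h import *
o=np.load("pics/w7.npy",allow_pickle=True).item()
a=plane("wrist",[(285,132)],.022,o)[0];b=plane("wrist",[(283.5,295)],.025,o)[0]
print(a,b,np.linalg.norm((a-b)[:2]),(a+b)/2,np.degrees(np.arctan2(*(b-a)[1::-1])))
```

```text
[0.33676527 0.36003723 0.022     ] [0.47114581 0.37343428 0.025     ] 0.13504669777689676 [0.40395554 0.36673575 0.0235    ] 5.693286484762551
```

Emit:
{"name": "drive_effector", "arguments": {
  "steps": {"sx": [-0.0078,0,0,0,0,0],"sy": [0.0042,0,0,0,0,0],"sz": [0.02,0.045,0.035,0.018,0,0],"wx": [0,0,0,0,0,0],"wy": [0,0,0,0,0,0],"wz": [0.2,0,0,0,0,0]}
}}

```text
t: 11.82
tool_pos: [0.4052, 0.367, 0.0298]
orientation: [179.9, 0.2, -174.3]
ft_force: [-0.1, 0.4, -0.1]
opening: 0.6
grip_force: 0.0
```

```bash
python3 -c "
from h import *
go(.404,.3667,.028,185.7)"
```

```text
t 11.82 at [0.4052 0.367  0.0298] [ 1.7993e+02  1.6000e-01 -1.7427e+02] d [ 0.0012 -0.0001  0.0018] rot [0.07 0.16 0.03] open 0.6
```

Emit:
{"name": "drive_effector", "arguments": {
  "steps": {"sx": [0.001,0,0,0,0],"sy": [0,0,0,0,0],"sz": [0.0015,0,0,0,0],"wx": [0,0,0,0,0],"wy": [0,0,0,0,0],"wz": [0,0,0,0,0]},
  "aperture": 0.2
}}

```text
t: 12.45
tool_pos: [0.4037, 0.3667, 0.028]
orientation: [180.0, 0.1, -174.3]
ft_force: [-1.4, -0.1, 5.9]
opening: 0.303
grip_force: 59.0
```

Emit:
{"name": "drive_effector", "arguments": {
  "steps": {"sx": [0,0,0,0],"sy": [0,0,0,0],"sz": [-0.02,-0.05,-0.05,0],"wx": [0,0,0,0],"wy": [0,0,0,0],"wz": [0,0,0,0]}
}}

```text
t: 12.95
tool_pos: [0.4057, 0.3679, 0.1517]
orientation: [179.8, 0.5, -174.3]
ft_force: [-0.5, 0.4, -0.8]
opening: 0.302
grip_force: 59.1
```

```bash
python3 -c "
from h import *
go(.6343,-.0538,.14,185.6)"
```

```text
t 12.95 at [0.4057 0.3679 0.1517] [ 179.76    0.54 -174.25] d [-0.1851 -0.4425  0.0117] rot [0.24 0.54 0.15] open 0.302
```

Emit:
{"name": "drive_effector", "arguments": {
  "steps": {"sx": [-0.01,-0.018,-0.02,-0.02,-0.02,-0.02,-0.02,-0.02,-0.018,-0.014,-0.0055,0,0],"sy": [-0.022,-0.044,-0.047,-0.048,-0.049,-0.049,-0.049,-0.047,-0.044,-0.032,-0.0115,0,0],"sz": [0,0,0,0,0,0,0,0,0,0,0,0,0],"wx": [0,0,0,0,0,0,0,0,0,0,0,0,0],"wy": [0,0,0,0,0,0,0,0,0,0,0,0,0],"wz": [0,0,0,0,0,0,0,0,0,0,0,0,0]}
}}

```text
t: 14.58
tool_pos: [0.6309, -0.0542, 0.146]
orientation: [180.0, -0.1, -174.2]
ft_force: [0.5, -0.2, -0.3]
opening: 0.305
grip_force: 59.2
```

Run:
```python
from h import *
go(.635,-.0538,.07,185.6)
o,im=look("w8"); h=handles(im,o,.048)
```

```text
t 14.57 at [ 0.6309 -0.0542  0.146 ] [ 1.7995e+02 -8.0000e-02 -1.7419e+02] d [-0.0043 -0.0001  0.0759] rot [ 0.05 -0.08  0.21] open 0.305
barrel px [  279.3   287.3 10573. ] ferrule [357.6 311.4  41. ] P [ 0.6834 -0.0483  0.048 ] centre [ 0.6849 -0.0425  0.048 ] yaw 76.1 len 0.1304 rect [array([189.,  62.]), np.float64(90.0)]
barrel px [ 353.7  233.1 4796. ] ferrule [357.6 311.4  41. ] P [6.337e-01 2.000e-04 4.800e-02] centre [0.6396 0.0015 0.048 ] yaw 12.8 len 0.1339 rect [array([ 41.5, 137.3]), np.float64(3.5)]
barrel px [ 105.1  215.2 4127. ] ferrule [114.2 274.7 361. ] P [ 0.6382 -0.1774  0.048 ] centre [ 0.6441 -0.177   0.048 ] yaw 4.2 len 0.0957 rect [array([106.1,  44.2]), np.float64(79.7)]
barrel px [ 531.7  216.6 5437. ] ferrule [515.  288.2 363. ] P [0.6083 0.1276 0.048 ] centre [0.6143 0.1284 0.048 ] yaw 7.4 len 0.119 rect [array([ 44. , 139.1]), np.float64(13.7)]
```

View pics/w8.png

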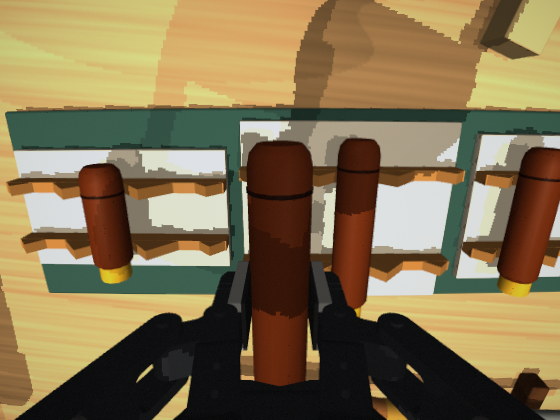

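Emit:
{"name": "drive_effector", "arguments": {
  "steps": {"sx": [-0.004,0,0,0,0],"sy": [0,0,0,0,0],"sz": [0.025,0.035,0.018,0,0],"wx": [0,0,0,0,0],"wy": [0,0,0,0,0],"wz": [0,0,0,0,0]}
}}

```text
t: 15.25
tool_pos: [0.6366, -0.0552, 0.0701]
orientation: [-179.9, 0.1, -174.2]
ft_force: [-0.9, 1.2, 0.0]
opening: 0.306
grip_force: 59.2
```

Emit:
{"name": "drive_effector", "arguments": {
  "steps": {"sx": [0,0],"sy": [0,0],"sz": [0.003,0],"wx": [0,0],"wy": [0,0],"wz": [0,0]}
}}

```text
t: 15.5
tool_pos: [0.6359, -0.0553, 0.0661]
orientation: [-180.0, 0.0, -174.3]
ft_force: [-0.1, 0.1, -1.5]
opening: 0.304
grip_force: 59.2
```

```bash
python3 -c "
from h import *
go(.635,-.0538,.064,185.6)"
```

```text
t 15.5 at [ 0.6359 -0.0553  0.0661] [-1.7998e+02  5.0000e-02 -1.7426e+02] d [0.0008 0.0016 0.0021] rot [-0.02  0.05  0.14] open 0.304
```

Emit:
{"name": "drive_effector", "arguments": {
  "steps": {"sx": [0.0008,0],"sy": [0.0015,0],"sz": [0.003,0],"wx": [0,0],"wy": [0,0],"wz": [0,0]}
}}

```text
t: 15.75
tool_pos: [0.6343, -0.0536, 0.0622]
orientation: [180.0, -0.0, -174.3]
ft_force: [0.6, -0.5, 0.2]
opening: 0.303
grip_force: 59.2
```

Emit:
{"name": "drive_effector", "arguments": {
  "steps": {"sx": [0,0],"sy": [0,0],"sz": [0.002,0],"wx": [0,0],"wy": [0,0],"wz": [0,0]}
}}

```text
t: 16.0
tool_pos: [0.6349, -0.0539, 0.0619]
orientation: [-180.0, -0.0, -174.2]
ft_force: [-4.1, 1.2, 7.4]
opening: 0.307
grip_force: 60.1
```

Emit:
{"name": "drive_effector", "arguments": {
  "steps": {"sx": [0,0,0],"sy": [0,0,0],"sz": [-0.001,0,0],"wx": [0,0,0],"wy": [0,0,0],"wz": [0,0,0]},
  "aperture": 0.47
}}

```text
t: 16.38
tool_pos: [0.6346, -0.0538, 0.0613]
orientation: [180.0, -0.0, -174.3]
ft_force: [-0.6, -0.3, 0.8]
opening: 0.47
grip_force: 0.0
```

Emit:
{"name": "drive_effector", "arguments": {
  "steps": {"sx": [0,0,0,0,0,0,0,0,0,0,0,0,0],"sy": [0,0,0,0,0,0,0,0,0,0,0,0,0],"sz": [-0.02,-0.045,-0.05,-0.03,0,0,0,0,0,0,0,0,0],"wx": [0,0,0,0,0,0,0,0,0,0,0,0,0],"wy": [0,0,0,0,0,0,0,0,0,0,0,0,0],"wz": [0,0,0,10,10,10,10,10,10,10,10,10,0]}
}}

```text
t: 18.0
tool_pos: [0.635, -0.0539, 0.208]
orientation: [179.9, 0.0, 95.8]
ft_force: [0.1, -0.4, 0.5]
opening: 0.472
grip_force: 0.0
```

Run:
```python
from h import *
go(.4445,-.148,.15,95)
```

```text
t 18.0 at [ 0.635  -0.0539  0.208 ] [1.7992e+02 4.0000e-02 9.5850e+01] d [-0.0742 -0.1992  0.0577] rot [0.08 0.04 0.85] open 0.472
```

Emit:
{"name": "drive_effector", "arguments": {
  "steps": {"sx": [-0.01,-0.017,-0.018,-0.018,-0.011,0,0],"sy": [-0.025,-0.046,-0.048,-0.048,-0.032,0,0],"sz": [0,0,0.01,0.02,0.025,0,0],"wx": [0,0,0,0,0,0,0],"wy": [0,0,0,0,0,0,0],"wz": [0,0.8,0,0,0,0,0]},
  "aperture": 0.6
}}

```text
t: 18.88
tool_pos: [0.4445, -0.146, 0.153]
orientation: [179.9, 0.1, 95.0]
ft_force: [0.2, -0.5, 0.7]
opening: 0.598
grip_force: 0.0
```

Run:
```python
from h import *
go(.4445,-.148,.15,95)
o,im=look("w9"); h=handles(im,o,.014)
```

```text
t 18.88 at [ 0.4445 -0.146   0.153 ] [1.7987e+02 8.0000e-02 9.5030e+01] d [-0.002  -0.0002  0.003 ] rot [0.13 0.08 0.03] open 0.598
barrel px [277.8 247.  493. ] ferrule [276.4 164.4 201. ] P [ 0.447  -0.1841  0.014 ] centre [ 0.4463 -0.1782  0.014 ] yaw 95.8 len 0.1437 rect [array([19., 31.]), np.float64(90.0)]
barrel px [ 277.8  204.9 2075. ] ferrule [276.4 164.4 201. ] P [ 0.4437 -0.1461  0.014 ] centre [ 0.4429 -0.1401  0.014 ] yaw 96.8 len 0.0674 rect [array([66., 33.]), np.float64(90.0)]
```

View pics/w9.png

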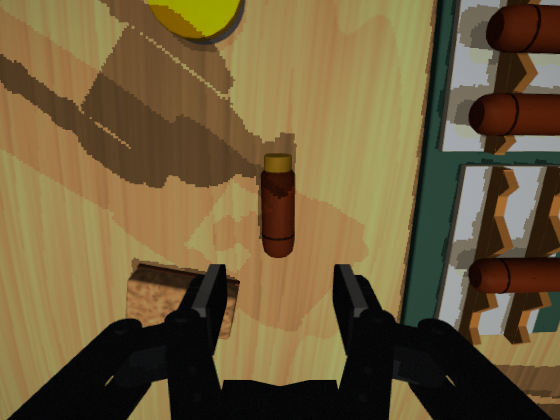

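Run:
```python
from h import *
o=np.load("pics/w9.npy",allow_pickle=True).item()
a=plane("wrist",[(278,258)],.022,o)[0];b=plane("wrist",[(277.5,154)],.025,o)[0]
c=(a+b)/2
print(a,b,np.linalg.norm((a-b)[:2]),c,np.degrees(np.arctan2(*(b-a)[1::-1])),plane("wrist",[(240,280),(215,274),(134,262)],.03,o))
go(c[0],c[1],.028,95.3)
```

```text
[ 0.4476989  -0.19057604  0.022     ] [ 0.43971002 -0.10256726  0.025     ] 0.08837062855490768 [ 0.44370446 -0.14657165  0.0235    ] 95.18673401884888 [[ 0.41730427 -0.20983464  0.03      ]
 [ 0.3961876  -0.20598436  0.03      ]
 [ 0.32857023 -0.20094487  0.03      ]]
t 18.93 at [ 0.4449 -0.146   0.1532] [1.7985e+02 1.0000e-01 9.5040e+01] d [-0.0003 -0.0016  0.1252] rot [ 0.15  0.1  -0.26] open 0.599
```

Emit:
{"name": "drive_effector", "arguments": {
  "steps": {"sx": [0,0,0,0,0,0],"sy": [-0.0016,0,0,0,0,0],"sz": [0.02,0.045,0.04,0.0195,0,0],"wx": [0,0,0,0,0,0],"wy": [0,0,0,0,0,0],"wz": [-0.2,0,0,0,0,0]}
}}

```text
t: 19.68
tool_pos: [0.4434, -0.1463, 0.0285]
orientation: [179.9, 0.1, 95.2]
ft_force: [-0.5, -0.1, -0.7]
opening: 0.598
grip_force: 0.0
```

Emit:
{"name": "drive_effector", "arguments": {
  "steps": {"sx": [0,0,0,0],"sy": [0,0,0,0],"sz": [0,0,0,0],"wx": [0,0,0,0],"wy": [0,0,0,0],"wz": [0,0,0,0]},
  "aperture": 0.2
}}

```text
t: 20.18
tool_pos: [0.443, -0.1464, 0.0287]
orientation: [179.9, 0.1, 95.1]
ft_force: [-0.1, 0.8, 5.7]
opening: 0.302
grip_force: 58.8
```

```bash
python3 -c "
from h import *
go(.4437,-.1466,.028,95)"
```

```text
t 20.18 at [ 0.443  -0.1464  0.0287] [1.7985e+02 1.0000e-01 9.5140e+01] d [-0.0002  0.0007  0.0007] rot [0.15 0.1  0.14] open 0.302
```

Emit:
{"name": "drive_effector", "arguments": {
  "steps": {"sx": [0,0,0,0,0,0,0,0,0,0,0,0,0],"sy": [0,0,0,0,0,0,0,0,0,0,0,0,0],"sz": [-0.02,-0.045,-0.045,-0.01,0,0,0,0,0,0,0,0,0],"wx": [0,0,0,0,0,0,0,0,0,0,0,0,0],"wy": [0,0,0,0,0,0,0,0,0,0,0,0,0],"wz": [0,0,10,10,10,10,10,10,10,10,10,0,0]}
}}

```text
t: 21.8
tool_pos: [0.4417, -0.1458, 0.1474]
orientation: [180.0, -0.0, 5.3]
ft_force: [0.9, 0.7, -0.8]
opening: 0.305
grip_force: 59.1
```

```bash
python3 -c "
from h import *
go(.6389,-.125,.14,5.3)"
```

```text
t 21.8 at [ 0.4417 -0.1458  0.1474] [ 1.7998e+02 -2.0000e-02  5.3100e+00] d [ 0.1982 -0.0025  0.0074] rot [ 0.02 -0.02  0.01] open 0.305
```

Emit:
{"name": "drive_effector", "arguments": {
  "steps": {"sx": [0.022,0.042,0.048,0.045,0.03,0.011,0,0],"sy": [0,-0.001,-0.0015,0,0,0,0,0],"sz": [0,0,0,0,0,0,0,0],"wx": [0,0,0,0,0,0,0,0],"wy": [0,0,0,0,0,0,0,0],"wz": [0,0,0,0,0,0,0,0]}
}}

```text
t: 22.8
tool_pos: [0.6376, -0.1256, 0.1469]
orientation: [-180.0, 0.1, 5.1]
ft_force: [0.2, -0.1, -0.8]
opening: 0.301
grip_force: 59.1
```

Run:
```python
from h import *
go(.6389,-.125,.07,5.3)
o,im=look("w10"); h=handles(im,o,.048)
```

```text
t 22.8 at [ 0.6376 -0.1256  0.1469] [-1.7999e+02  6.0000e-02  5.1400e+00] d [ 0.0014 -0.0005  0.0769] rot [-0.01  0.06 -0.16] open 0.301
```

View pics/w10.png

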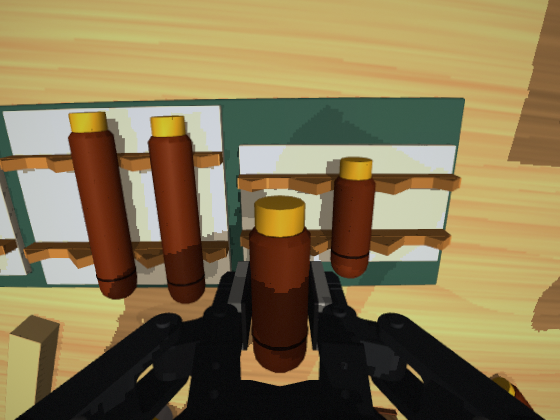

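Emit:
{"name": "drive_effector", "arguments": {
  "steps": {"sx": [0.001,0,0,0,0],"sy": [-0.0005,0,0,0,0],"sz": [0.025,0.035,0.018,0,0],"wx": [0,0,0,0,0],"wy": [0,0,0,0,0],"wz": [0,0,0,0,0]}
}}

```text
t: 23.48
tool_pos: [0.6405, -0.1254, 0.0707]
orientation: [179.9, -0.1, 5.1]
ft_force: [0.8, 0.4, -0.8]
opening: 0.305
grip_force: 59.1
```

Emit:
{"name": "drive_effector", "arguments": {
  "steps": {"sx": [0,0],"sy": [0,0],"sz": [0.004,0],"wx": [0,0],"wy": [0,0],"wz": [0,0]}
}}

```text
t: 23.72
tool_pos: [0.6398, -0.125, 0.0655]
orientation: [180.0, -0.0, 5.1]
ft_force: [-0.7, 0.7, -0.3]
opening: 0.302
grip_force: 59.1
```

```bash
python3 -c "
from h import *
go(.6389,-.125,.063,5.3)"
```

```text
t 23.73 at [ 0.6398 -0.125   0.0655] [ 1.7998e+02 -3.0000e-02  5.1400e+00] d [-0.0009 -0.0001  0.0025] rot [ 0.02 -0.03 -0.16] open 0.302
```

Emit:
{"name": "drive_effector", "arguments": {
  "steps": {"sx": [0,0],"sy": [0,0],"sz": [0.0025,0],"wx": [0,0],"wy": [0,0],"wz": [0,0]}
}}

```text
t: 23.98
tool_pos: [0.6398, -0.125, 0.0627]
orientation: [180.0, -0.0, 5.1]
ft_force: [0.2, -0.3, 0.6]
opening: 0.3
grip_force: 59.3
```

Emit:
{"name": "drive_effector", "arguments": {
  "steps": {"sx": [0,0],"sy": [0,0],"sz": [0.002,0],"wx": [0,0],"wy": [0,0],"wz": [0,0]}
}}

```text
t: 24.22
tool_pos: [0.6399, -0.125, 0.0625]
orientation: [180.0, -0.0, 5.2]
ft_force: [-4.8, 2.6, 10.4]
opening: 0.304
grip_force: 60.4
```

Emit:
{"name": "drive_effector", "arguments": {
  "steps": {"sx": [0,0,0],"sy": [0,0,0],"sz": [-0.001,0,0],"wx": [0,0,0],"wy": [0,0,0],"wz": [0,0,0]},
  "aperture": 0.47
}}

```text
t: 24.6
tool_pos: [0.6394, -0.1249, 0.0612]
orientation: [-180.0, 0.0, 5.1]
ft_force: [-0.3, 0.1, 0.7]
opening: 0.47
grip_force: 0.0
```

Emit:
{"name": "drive_effector", "arguments": {
  "steps": {"sx": [0,0,0,0,0,0,0,0],"sy": [0,0,0,0,0,0,0,0],"sz": [-0.02,-0.045,-0.05,-0.03,0,0,0,0],"wx": [0,0,0,0,0,0,0,0],"wy": [0,0,0,0,0,0,0,0],"wz": [0,0,0,-9,-9,-9,-9,0]}
}}

```text
t: 25.6
tool_pos: [0.6399, -0.125, 0.208]
orientation: [179.9, -0.0, 41.0]
ft_force: [-0.0, -0.2, 0.4]
opening: 0.467
grip_force: 0.0
```

Run:
```python
from h import *
print("bottle",plane("side",[(367,400)],0),plane("top",[(475,180)],.19))
go(.435,-.400,.15,42)
```

```text
bottle [[ 0.58836157 -0.43523075  0.        ]] [[ 0.58533705 -0.43026191  0.19      ]]
t 25.6 at [ 0.6399 -0.125   0.208 ] [ 1.7992e+02 -4.0000e-02  4.1040e+01] d [-0.3351  0.0728  0.0579] rot [ 0.08 -0.04 -0.96] open 0.467
```

Emit:
{"name": "drive_effector", "arguments": {
  "steps": {"sx": [-0.022,-0.042,-0.048,-0.05,-0.05,-0.05,-0.042,-0.031,0,0],"sy": [0.005,0.009,0.01,0.011,0.011,0.011,0.009,0.007,0,0],"sz": [0,0,0,0,0,0.01,0.02,0.025,0,0],"wx": [0,0,0,0,0,0,0,0,0,0],"wy": [0,0,0,0,0,0,0,0,0,0],"wz": [0,-1,0,0,0,0,0,0,0,0]},
  "aperture": 0.6
}}

```text
t: 26.85
tool_pos: [0.4391, -0.4033, 0.1524]
orientation: [180.0, -0.0, 42.1]
ft_force: [0.4, 0.0, 0.8]
opening: 0.6
grip_force: 0.0
```

Run:
```python
from h import *
go(.435,-.400,.15,42)
o,im=look("w11"); h=handles(im,o,.014)
```

```text
t 26.85 at [ 0.4391 -0.4033  0.1524] [179.96  -0.    42.06] d [-0.0008 -0.0052  0.0024] rot [ 0.04 -0.    0.06] open 0.6
barrel px [272.6 247.7 443. ] ferrule [269.6 164.1 353. ] P [ 0.4066 -0.4246  0.014 ] centre [ 0.4109 -0.4204  0.014 ] yaw 43.5 len 0.1452 rect [array([30.3, 17.4]), np.float64(4.2)]
barrel px [ 270.4  202.2 1880. ] ferrule [269.6 164.1 353. ] P [ 0.436 -0.396  0.014] centre [ 0.4404 -0.3919  0.014 ] yaw 42.7 len 0.0632 rect [array([66.4, 33.5]), np.float64(87.4)]
```

View pics/w11.png

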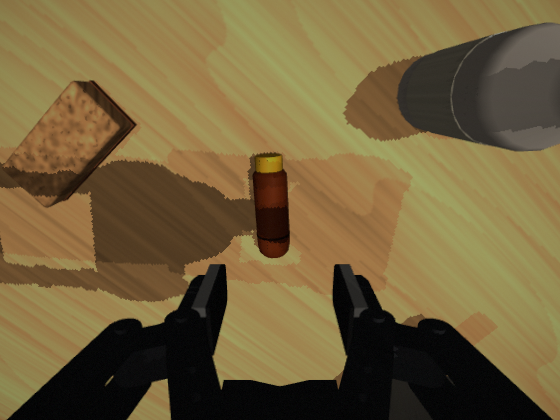

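Run:
```python
from h import *
o=np.load("pics/w11.npy",allow_pickle=True).item()
a=plane("wrist",[(273.5,258)],.021,o)[0];b=plane("wrist",[(268,153.5)],.025,o)[0]
c=(a+b)/2; y=np.degrees(np.arctan2(*(b-a)[1::-1]))
print(np.linalg.norm((a-b)[:2]),c,y); go(c[0],c[1],.028,y)
```

```text
0.08906662702386649 [ 0.43433563 -0.39832127  0.023     ] 44.33893081155947
t 26.9 at [ 0.4397 -0.4032  0.1528] [179.9    0.    42.12] d [-0.0007 -0.0074  0.1248] rot [ 0.1   0.01 -2.22] open 0.597
```

Emit:
{"name": "drive_effector", "arguments": {
  "steps": {"sx": [-0.0007,0,0,0,0,0],"sy": [-0.0074,0,0,0,0,0],"sz": [0.02,0.045,0.04,0.0195,0,0],"wx": [0,0,0,0,0,0],"wy": [0,0,0,0,0,0],"wz": [0,-2.2,0,0,0,0]}
}}

```text
t: 27.65
tool_pos: [0.4349, -0.3993, 0.0292]
orientation: [179.8, 0.0, 44.4]
ft_force: [0.9, -0.8, 0.4]
opening: 0.599
grip_force: 0.0
```

Emit:
{"name": "drive_effector", "arguments": {
  "steps": {"sx": [0,0,0,0],"sy": [0,0,0,0],"sz": [0,0,0,0],"wx": [0,0,0,0],"wy": [0,0,0,0],"wz": [0,0,0,0]},
  "aperture": 0.2
}}

```text
t: 28.15
tool_pos: [0.4347, -0.3993, 0.0291]
orientation: [179.8, 0.0, 44.3]
ft_force: [-0.4, 0.9, 6.0]
opening: 0.297
grip_force: 59.0
```

Emit:
{"name": "drive_effector", "arguments": {
  "steps": {"sx": [0,0,0,0,0,0,0,0],"sy": [0,0,0,0,0,0,0,0],"sz": [-0.02,-0.045,-0.045,-0.01,0,0,0,0],"wx": [0,0,0,0,0,0,0,0],"wy": [0,0,0,0,0,0,0,0],"wz": [0,0,10,10,10,9,0,0]}
}}

```text
t: 29.15
tool_pos: [0.4338, -0.3982, 0.1477]
orientation: [180.0, -0.0, 5.5]
ft_force: [0.2, 0.3, -0.8]
opening: 0.299
grip_force: 59.1
```

```bash
python3 -c "
from h import *
go(.6487,-.2305,.14,5.3)"
```

```text
t 29.15 at [ 0.4338 -0.3982  0.1477] [ 1.7996e+02 -1.0000e-02  5.4800e+00] d [ 0.23   -0.1464  0.0077] rot [ 0.04 -0.01  0.18] open 0.299
```

Emit:
{"name": "drive_effector", "arguments": {
  "steps": {"sx": [0,0,0.01,0.03,0.045,0.05,0.048,0.033,0.012,0.002,0,0,0,0],"sy": [-0.025,-0.042,-0.042,-0.027,-0.0104,0,0,0,0,0,0,0,0,0],"sz": [0,0,0,0,0,0,0,0,0,0.02,0.035,0.02,0,0],"wx": [0,0,0,0,0,0,0,0,0,0,0,0,0,0],"wy": [0,0,0,0,0,0,0,0,0,0,0,0,0,0],"wz": [0,0.2,0,0,0,0,0,0,0,0,0,0,0,0]}
}}

```text
t: 30.9
tool_pos: [0.6499, -0.2323, 0.0733]
orientation: [179.9, -0.1, 5.1]
ft_force: [1.0, -1.0, -0.5]
opening: 0.302
grip_force: 59.1
```

```bash
python3 -c "
from h import *
go(.6487,-.2305,.065,5.3)"
```

```text
t 30.9 at [ 0.6499 -0.2323  0.0733] [ 1.7994e+02 -8.0000e-02  5.1300e+00] d [-0.001  -0.0019  0.0083] rot [ 0.06 -0.08 -0.17] open 0.302
```

Emit:
{"name": "drive_effector", "arguments": {
  "steps": {"sx": [-0.001,0,0],"sy": [-0.001,0,0],"sz": [0.004,0.004,0],"wx": [0,0,0],"wy": [0,0,0],"wz": [0,0,0]}
}}

```text
t: 31.28
tool_pos: [0.6482, -0.2306, 0.0638]
orientation: [-180.0, 0.0, 5.1]
ft_force: [-0.2, -0.6, -0.2]
opening: 0.298
grip_force: 59.1
```

Emit:
{"name": "drive_effector", "arguments": {
  "steps": {"sx": [0,0],"sy": [0,0],"sz": [0.002,0],"wx": [0,0],"wy": [0,0],"wz": [0,0]}
}}

```text
t: 31.52
tool_pos: [0.6487, -0.231, 0.063]
orientation: [180.0, -0.0, 5.1]
ft_force: [-3.1, 1.8, 5.6]
opening: 0.305
grip_force: 59.6
```

Emit:
{"name": "drive_effector", "arguments": {
  "steps": {"sx": [0,0],"sy": [0,0],"sz": [0.002,0],"wx": [0,0],"wy": [0,0],"wz": [0,0]}
}}

```text
t: 31.78
tool_pos: [0.6488, -0.2311, 0.0629]
orientation: [180.0, -0.0, 5.2]
ft_force: [-6.3, 2.5, 14.8]
opening: 0.303
grip_force: 60.7
```

Seated. Release, rise, retreat and check with the wrist and top cameras.

Emit:
{"name": "drive_effector", "arguments": {
  "steps": {"sx": [0,0,0],"sy": [0,0,0],"sz": [-0.002,0,0],"wx": [0,0,0],"wy": [0,0,0],"wz": [0,0,0]},
  "aperture": 0.47
}}

```text
t: 32.15
tool_pos: [0.6482, -0.2307, 0.0615]
orientation: [-180.0, 0.0, 5.1]
ft_force: [-0.4, 0.6, -0.6]
opening: 0.469
grip_force: 0.0
```

Emit:
{"name": "drive_effector", "arguments": {
  "steps": {"sx": [0,0,0,0,0,0,0,0,0,0],"sy": [0,0,0,0,-0.045,-0.05,-0.05,-0.05,0,0],"sz": [-0.02,-0.045,-0.05,-0.05,-0.03,0,0,0,0,0],"wx": [0,0,0,0,0,0,0,0,0,0],"wy": [0,0,0,0,0,0,0,0,0,0],"wz": [0,0,0,0,0,0,0,0,0,0]}
}}

```text
t: 33.4
tool_pos: [0.6312, -0.037, 0.2582]
orientation: [179.9, -0.1, 5.2]
ft_force: [-0.9, 0.2, 1.0]
opening: 0.47
grip_force: 0.0
```

Run:
```python
from h import *
o,im=look("w12"); print(o["t"],o["tool_pos"])
cv2.imwrite("pics/chk.png",im)
```

```text
33.4 [ 0.63120659 -0.03701592  0.25823951]
```

View pics/w12.png

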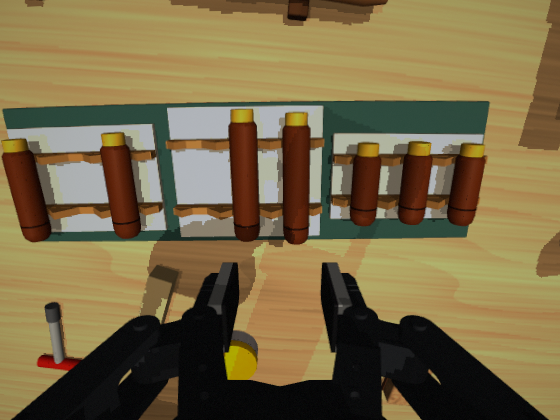

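Run:
```python
from rk import *
o=np.load("pics/w12.npy",allow_pickle=True).item()
C={"S":(.6438,-.1778),"L":(.6303,-.0011),"M":(.6082,.1791)}
E=[("M0","M",(14,140),(36,242)),("M2","M",(112,133),(126,238)),("L0","L",(241.5,110),(247,241)),("L1","L",(296,112.5),(296,244)),("S1","S",(369,143),(363,226)),("S0","S",(419,142),(411,224)),("S2","S",(473,144),(461,225))]
for n,r,f,b in E:
    F=plane("wrist",[f],.059,o)[0,:2];B=plane("wrist",[b],.056,o)[0,:2]; c=(F+B)/2-C[r]
    print(n,r,"u",round(c@U*1000,1),"v",round(c@W*1000,1),"len",round(np.linalg.norm(F-B)*1000,1),"yaw",round(np.degrees(np.arctan2(*(F-B)[::-1])),1))
```

```text
M0 M u -3.5 v 46.7 len 110.8 yaw 2.3
M2 M u 1.5 v -54.6 len 110.7 yaw 3.1
L0 L u 4.2 v -0.8 len 134.0 yaw 5.5
L1 L u 1.2 v -52.3 len 135.3 yaw 6.1
S1 S u 0.1 v 54.5 len 86.7 yaw 6.4
S0 S u 1.7 v 4.8 len 85.9 yaw 7.9
S2 S u 0.2 v -49.4 len 85.8 yaw 8.2
```

```bash
python3 -c "
from h import *
print(bot.finish_job())"
```

```text
the job is handed in; nothing more can be done
None
```

All seven handles are lying in notches of their own racks, each measured within about 5 mm of centre with its ferrule pointing away from the robot; I handed the job in at about 33 s, but no verdict came back.

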